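Nest the shelf brackets and reject the odd one

ROBOT

A 6-joint arm with a two-finger parallel gripper is mounted at the origin on the work surface. World frame = base frame: x ahead of the robot, y to its left, z up, the work surface at z = 0. Lengths are in mm, angles in rad, forces in N, time in s.
With the tool pointing down it reaches from about 350 to 850 mm from the base axis. Payload 8.1 kg.
Tool frame: the origin (TCP) lies on the centre line of the jaws, within the pads' length; the fingertips stand 8 mm ahead of it and the grasp point (between the pads) lies 11 mm behind it (tcp_to_tips is the distance from the TCP to the fingertips, in mm); z points along the fingers, y is the line along which they close (so a half turn about z gives the same grasp; the last joint's range is limited). The gripper opens to 93 mm and grips with 3 to 60 N. Pads are 15 mm wide; open, the fingers measure 128 mm over their backs; the gripper's body (75 mm by 188 mm) begins 65 mm behind the grasp point.
Start: joints at [1.216, 0.13, 1.488, -0, 1.523, -0.085], TCP at [159.901, 578.305, 226.635] pointing down, gripper open.
Joint ranges: [-2.96, 2.96], [-0.89, 2.26], [0.02, 2.5], [-1.34, 4.48], [0, 2.73], [-2.66, 2.66]. Speed limits (rad/s): [2.39, 2.39, 2.79, 3.14, 3.14, 3.14].

INTERFACE

Orientations are given as a unit quaternion [x, y, z, w].
In Python, from workcell import sense, read_camera, camera_params, job_done, tcp_to_tips gives the robot as it stands. The module is installed in compiled form; this text tells all that it offers.
- The arm moves only by the shell command python3 -m handwheel 'ROWS' [FORCE]. ROWS is JSON, one flat list of numbers, 7 for each row, row after row: the turn, a rotation vector about the tool's x, y, z in degrees, then the shift along the tool's x, y, z in cm, then the opening, from -1 (shut) to 1 (fully open). A call has 1 to 12 rows; each row shifts and turns the commanded pose from where the row before left it, along the tool's axes as they then stand; what a row does not reach is not made up. A row lasts 1/10 s, in which the tool goes at most 50 mm and 8.59 degrees, less where a joint would pass 70% of its speed; a pose out of reach is approached as far as the arm can. A call is refused whole if a number of a shift passes 5 or a number of a turn 8.59, either way. A call with a gripper value outside its range is refused whole. The fingers move at their own pace and stop on an object; FORCE is the grip in N (left out, the last holds). Time passes only in rows, so rows that do not move let the fingers close. It gives the time, the measured TCP pose, the force, the opening and the grip force at its end, in the units of the state.
- sense(): the state, without advancing time (a new reading comes with each control period).
- read_camera(name): name is "scene" or "side" or "wrist"; returns (picture, depth): 480x640x3 uint8, red, green, blue; 480x640 float32, mm along the optical axis (not along the pixel's ray), 0 where there is no reading.
- camera_params(name): a dict with "intrinsics" (3x3 intrinsics, pixels), "D" ([k1, k2, p1, p2, k3] as OpenCV has them; the pictures are not rectified), "cam_to_world" (4x4, takes a point from camera to world coordinates). Camera axes: x right, y up, looking along -z (the intrinsics and any distortion apply to the point x, -y, -z); pixel columns grow to the right and rows downward; lengths in mm; the calibration is good to about 2 mm. A picture is of the moment at which its call begins: read the wrist's pose just before it. camera_params takes no time and is no camera call; for the wrist camera it gives the pose at the moment of the call.
- job_done(): hands the job in; it is judged then, once.
The state is a dict: "time": time; "joints": joint angles; "qd": joint speeds; "effort": joint torques, N m; "position": TCP position; "eef_rot": TCP orientation; "wrist_force": force on the tool from outside, world axes, zero at the start; "ft_torque": the same for the moment, N m; "width": finger opening in mm; "gripper_force": force on a finger pad.
Only numpy, scipy, OpenCV 4.12 (cv2) and the standard library are available. Lean on these libraries where they do the work, as an engineer would, in place of code of your own. Each camera call takes 0.05 s, during which the arm holds its last target. There are 200 camera calls.

TASK

Slide the two loose right-angle brackets corner-first into the dock so that they nest snugly behind the one already there, then swing the yellow keeper arm fully shut behind the stack. The square U-shaped bracket will not nest: slide it completely inside the red pen. Keep all brackets standing on the bench, sliding them rather than lifting, and leave everything else undisturbed.

Things in the scene. Friction and masses are not known exactly. Their poses are not given: they have to be found in the camera images.
- plain_a: loose right-angle shelf bracket, blue steel: two legs at 90 degrees, each 80 mm long, 6 mm thick, 20 mm high, standing on edge, a V from above; 0.17 to 0.35 kg. Origin: outer corner of the V at bench level; +x points out of the corner along the V's axis, z up; the legs end 57 mm behind and 57 mm to each side. Starts mid-bench, corner pointing roughly to +y, the dock's side.
- plain_b: second loose bracket, same as plain_a. The inside corner of these brackets is 8.5 mm behind the origin on the axis, so each nested one lies 8.5 mm behind the one before. They slide on the bench and can be driven corner-first by fingertips set inside the V, best touching both legs; pushed hard on one leg up high they may tip.
- plain_c: third bracket, same as plain_a, already seated in the dock (within 2 mm), loose: the first of the stack.
- odd: the odd bracket: same blue steel, 6 mm thick, 20 mm high, on edge, but a square U seen from above: a straight front 84 mm wide with two parallel legs, 80 mm long overall, open at the rear; it cannot nest in a V. 0.19 to 0.4 kg. Starts in line with plain_a, plain_b, places swapped at random, front roughly to -y. Origin: middle of the front's outer face at bench level, +x out of the front; inner face 6 mm behind.
- odd_front_left (a point): outer left corner of the odd bracket front (+y side, 42 mm off its axis), 10 mm above its lower edge.
- odd_front_right (a point): outer right corner of the odd bracket front (-y side, 42 mm off its axis), 10 mm above its lower edge.
- odd_rear_left (a point): outer left rear end of the odd bracket leg (+y side, 42 mm off its axis), 10 mm above its lower edge.
- odd_rear_right (a point): outer right rear end of the odd bracket leg (-y side, 42 mm off its axis), 10 mm above its lower edge.
- dock: fixed grey steel V dock on the robot's left (+y), bare bench inside: two walls 110 mm long, 12 mm thick, 40 mm high at 90 degrees, open towards mid-bench. Origin: inside corner of its V at bench level; +x is the V's axis, into the corner, roughly along world +y. With three nested, their corners lie near x 0, -8.5 and -17 mm and the leg ends at -78 mm.
- keeper (a joint): angle of the dock's yellow keeper arm (rad): 0 = shut on its stop, lying along the dock's -y across the back of the stack, 17 mm behind its leg ends. Opens clockwise seen from above: at 1.57 it points along the dock's -x, at 2.8 (limit) nearly +y. Starts at 2.1 to 2.6. Light friction (0.06 N m); stays where left. Vertical hinge at x -100, y +100 mm in the dock's frame.
- keeper_tip (a point): free end of the keeper arm, 90 mm from the hinge axis, 24 mm above the bench. The arm is a bar 10 mm thick, 13 to 35 mm above the bench; its hinge post is 11 mm in radius and 42 mm high.
- pen: fixed red reject pen on the robot's right (-y): three walls 10 mm thick, 30 mm high round a bench-level area 170 mm deep (x -90 to +80 mm) and 190 mm wide (y -95 to +95 mm); its own -x side, facing mid-bench, is open. Origin: on the bench at its middle; +x points from the open side to the back wall.
- jar: bystander: clear glass jar with a steel lid, 60 mm across, 85 mm tall; origin under its middle.
- tin: bystander: orange-banded tin, 66 mm across, 100 mm tall; origin under its middle.
- wrench: bystander: steel spanner, 180 mm long, lying flat along its x; origin under its middle.
- screwdriver: bystander: screwdriver, 200 mm long, lying along its x; origin under its middle.
- tape: bystander: yellow tape-measure case, 70 x 70 x 35 mm; origin under its middle.
- stockbin: bystander: blue storage bin of bolts, 130 x 85 x 60 mm; origin under its middle.
There are look-alikes about, which are no part of the job. Leave any pink look-alike of the plain_a alone. What is shaped like the odd but turquoise is not meant.

How it is judged:
By the outcome, as a careful person would: the job done as asked, in the order asked, and still so for the second after the job is handed in, with the robot touching nothing.
It also fails if it takes over 72 s, if anything falls off the work surface, if the arm or the gripper's body presses on something with over 40 N, if the wrist force passes 120 N, or if a joint passes its speed limit or range.

## Working session

There is one attempt and no reset: what is moved stays moved. The work goes in short steps, Python scripts to look and compute and a shell command to move; the robot and the scene stay as the last step left them, time stands still between calls to the robot, and variables do not carry over. Pictures are saved under pics/ and viewed, at most 10 in all, crops included, and the job is handed in when it is done.

```bash
mkdir -p pics; cat > h.py <<'E'
import numpy as np, cv2
from workcell import *
def grab(n):
    P=camera_params(n); a,d=read_camera(n); return a,d,P
def to_world(P,uv,d):
    K=np.array(P["intrinsics"]);D=np.array(P["D"],float)
    n=cv2.undistortPoints(np.array(uv,float).reshape(-1,1,2),K,D).reshape(-1,2)
    T=np.array(P["cam_to_world"]); d=np.asarray(d,float).reshape(-1)
    c=np.stack([n[:,0]*d,-n[:,1]*d,-d,np.ones_like(d)],1)
    return (c@T.T)[:,:3]
def plane(P,uv,z):
    o=np.array(P["cam_to_world"])[:3,3]
    p=to_world(P,uv,np.ones(len(uv)))-o
    return o+p*((z-o[2])/p[:,2])[:,None]
E
python3 - <<'E'
from h import *
for n in("scene","side"):
    a,d,P=grab(n); cv2.imwrite(f"pics/{n}0.png",a[:,:,::-1]); print(n,np.array(P["cam_to_world"]).round(2).tolist())
s=sense();print(s["time"],s["position"],s["eef_rot"],tcp_to_tips)
E
```

```text
scene [[0.77, -0.53, 0.36, 933.82], [0.64, 0.62, -0.46, -543.23], [0.02, 0.58, 0.81, 995.86], [0.0, 0.0, 0.0, 1.0]]
side [[0.98, 0.08, -0.15, 263.71], [-0.17, 0.57, -0.81, -1282.66], [0.02, 0.82, 0.57, 978.21], [0.0, 0.0, 0.0, 1.0]]
0.1 [159.71452868 577.83971268 225.7013695 ] [ 1.34486512e-01  9.90915079e-01 -8.06405106e-04 -1.83569096e-04] 8.0
```

View pics/scene0.png

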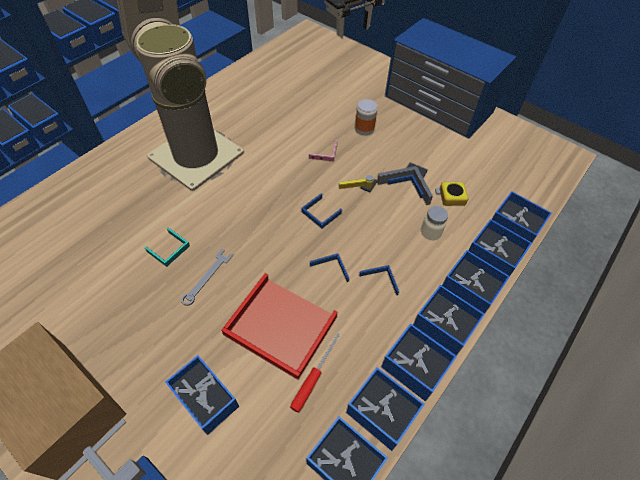

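View pics/side0.png

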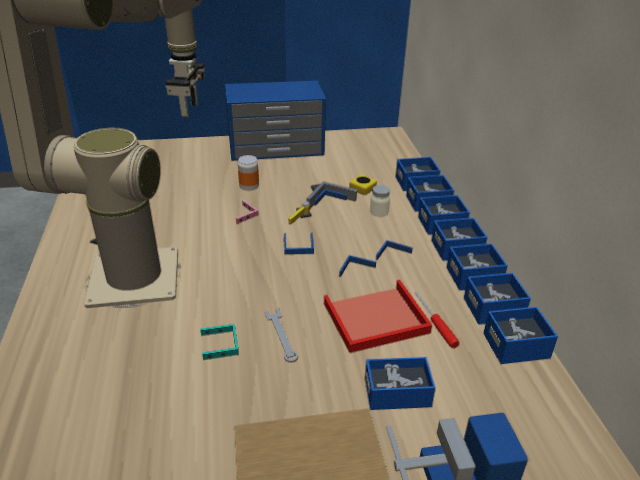

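The scene view shows the candidates. There are three blue pieces: the U at (321,211), and V brackets at (332,266) and (381,276). The turquoise U at (168,246) and the pink V at (323,154) are look-alikes to leave alone. The dock is at (408,182) with the seated blue V inside, the keeper at (357,183), and the pen at (282,325). The side view agrees: U (299,244), Vs (357,262) and (393,248).

```bash
cat > m.py <<'E'
from h import *
def tri(p):
    # V top points -> apex, unit axis (out of corner)
    p=p.astype(np.float32)
    r,t=cv2.minEnclosingTriangle(p.reshape(-1,1,2)); t=t.reshape(3,2)
    L=[np.linalg.norm(t[(i+1)%3]-t[(i+2)%3]) for i in range(3)]
    i=int(np.argmax(L)); m=(t[(i+1)%3]+t[(i+2)%3])/2
    ax=t[i]-m
    return t, t[i], np.degrees(np.arctan2(ax[1],ax[0])), np.linalg.norm(ax), max(L)
def comps(mask,minA=60):
    n,l,s,c=cv2.connectedComponentsWithStats(mask.astype(np.uint8),connectivity=8)
    return [(l==i,c[i],s[i]) for i in range(1,n) if s[i,4]>minA]
def pts(P,d,m):
    v,u=np.nonzero(m&(d>0)); return to_world(P,np.stack([u,v],1),d[v,u])
E
python3 - <<'E'
from m import *
for n,box in(("scene",(280,140,450,300)),("side",(225,170,420,285))):
    a,d,P=grab(n)
    hsv=cv2.cvtColor(a,cv2.COLOR_RGB2HSV)
    roi=np.zeros(d.shape,bool); roi[box[1]:box[3],box[0]:box[2]]=1
    x0,y0,x1,y1=box
    cv2.imwrite(f"pics/{n}_crop.png",cv2.resize(a[y0:y1,x0:x1,::-1],None,fx=4,fy=3.7 if n=="scene" else 4,interpolation=cv2.INTER_CUBIC))
    b=roi&(hsv[...,0]>100)&(hsv[...,0]<125)&(hsv[...,1]>110)&(hsv[...,2]>40)
    for m,c,s in comps(b):
        p=pts(P,d,m); top=p[(p[:,2]>14)&(p[:,2]<26)]
        print(n,"blue",c.round(),s[4],"z",np.percentile(p[:,2],[2,50,98]).round(1),len(top))
        if len(top)>20:
            t,ap,an,h,w=tri(top[:,:2]); print("  tri",t.round(0).tolist(),"apex",ap.round(1),"ang",round(an,1),"h",h.round(1),"w",w.round(1))
            print("  rect",cv2.boxPoints(cv2.minAreaRect(top[:,:2].astype(np.float32))).round(0).tolist())
    y=roi&(hsv[...,0]>20)&(hsv[...,0]<32)&(hsv[...,1]>180)&(hsv[...,2]>110)
    for m,c,s in comps(y,40):
        p=pts(P,d,m); print(n,"yel",c.round(),s[4],"z",np.percentile(p[:,2],[2,98]).round(),cv2.boxPoints(cv2.minAreaRect(p[:,:2].astype(np.float32))).round(0).tolist())
    if n=="scene":
        g=roi.copy(); g&=(hsv[...,1]<90)
        for m,c,s in comps(g):
            p=pts(P,d,m); top=p[(p[:,2]>34)&(p[:,2]<46)]
            print("grey",c.round(),s[4],len(top))
            if len(top)>30:
                t,ap,an,h,w=tri(top[:,:2]);print("  tri",t.round(0).tolist(),an.round(1))
                print("  hull rect",cv2.boxPoints(cv2.minAreaRect(top[:,:2].astype(np.float32))).round(0).tolist())
        r=((hsv[...,0]<6)|(hsv[...,0]>174))&(hsv[...,1]>120); r[:260]=0; r[:,:210]=0; r[380:]=0
        for m,c,s in comps(r,300):
            p=pts(P,d,m); p=p[(p[:,2]<40)]
            print("red",c.round(),s[4],cv2.boxPoints(cv2.minAreaRect(p[p[:,2]>24][:,:2].astype(np.float32))).round(0).tolist(), cv2.boxPoints(cv2.minAreaRect(p[p[:,2]<5][:,:2].astype(np.float32))).round(0).tolist())
for n,uv in (("jar",(435,222)),("tin",(366,118)),("tape",(455,192)),("wr1",(190,298)),("wr2",(225,256)),("sd1",(300,402)),("sd2",(336,338)),("pink",(323,155)),("turq",(168,247))):
    print(n,plane(grab.P if 0 else camera_params("scene"),[uv],15)[0].round())
E
```

```text
scene blue [406. 181.] 173 z [ 2.4 17.1 22.5] 115
  tri [[571.0, 360.0], [640.0, 311.0], [522.0, 287.0]] apex [570.9 360.4] ang 99.2 h 62.1 w 120.4
  rect [[516.0, 343.0], [528.0, 288.0], [637.0, 311.0], [625.0, 365.0]]
scene blue [318. 213.] 237 z [ 2.6 17.  22.2] 155
  tri [[433.0, 183.0], [551.0, 29.0], [389.0, 39.0]] apex [389.  39.] ang -147.0 h 122.5 w 193.8
  rect [[402.0, 40.0], [487.0, 32.0], [494.0, 109.0], [410.0, 117.0]]
scene blue [330. 262.] 171 z [ 4.3 16.7 23.6] 109
  tri [[576.0, -12.0], [644.0, -53.0], [533.0, -81.0]] apex [576.  -12.1] ang 102.9 h 56.3 w 115.1
  rect [[524.0, -30.0], [537.0, -80.0], [643.0, -54.0], [630.0, -3.0]]
scene blue [380. 273.] 175 z [ 1.6 17.8 22.4] 126
  tri [[697.0, 46.0], [763.0, -4.0], [649.0, -22.0]] apex [696.5  45.6] ang 99.0 h 59.0 w 115.7
  rect [[652.0, -18.0], [717.0, -64.0], [762.0, -1.0], [696.0, 45.0]]
scene blue [443. 289.] 231 z [25.2 54.7 71.6] 9
scene yel [445. 191.] 81 z [28. 38.] [[658.0, 376.0], [691.0, 320.0], [710.0, 331.0], [677.0, 387.0]]
grey [364. 218.] 25100 414
  tri [[920.0, 42.0], [469.0, 241.0], [582.0, 397.
[... 1038 characters left out ...]
20.5
  rect [[645.0, 31.0], [654.0, -25.0], [759.0, -9.0], [751.0, 47.0]]
side blue [357. 262.] 185 z [ 1.9 14.3 23.9] 93
  tri [[643.0, -54.0], [529.0, -88.0], [580.0, -11.0]] apex [579.5 -10.7] ang 96.3 h 61.1 w 118.7
  rect [[523.0, -34.0], [538.0, -86.0], [642.0, -55.0], [627.0, -3.0]]
side yel [363. 184.] 139 z [22. 41.] [[658.0, 369.0], [695.0, 316.0], [751.0, 357.0], [714.0, 409.0]]
side yel [297. 212.] 44 z [30. 40.] [[428.0, 174.0], [437.0, 165.0], [497.0, 230.0], [487.0, 238.0]]
jar [717. 248.  15.]
tin [312. 476.  15.]
tape [704. 382.  15.]
wr1 [ 380. -346.   15.]
wr2 [ 356. -207.   15.]
sd1 [ 749. -359.   15.]
sd2 [ 718. -196.   15.]
pink [314. 246.  15.]
turq [ 221. -285.   15.]
```

View pics/scene_crop.png

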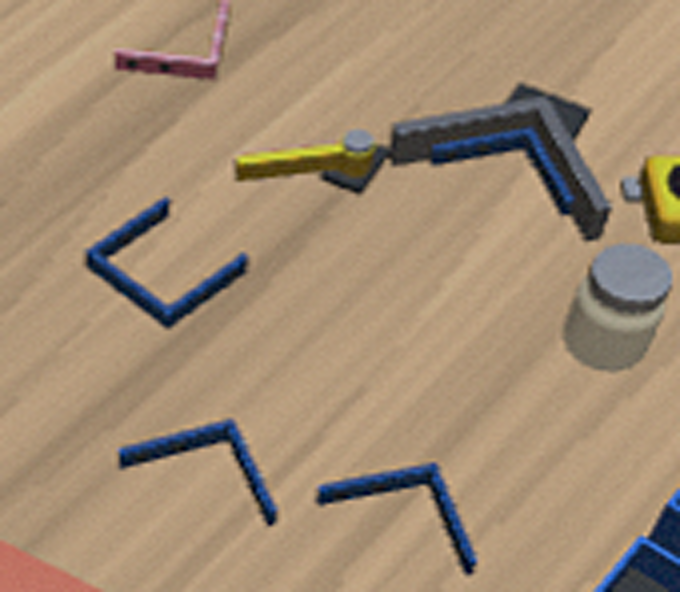

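The crop confirms it. The U, at crop (168,260), and the two V brackets, at (200,440) and (400,490), are steel blue with the described shapes. The pink V, at (170,60), is a decoy, and the keeper is open at (300,160). I'll push with closed fingers, squared into each V's corner so they lie flush on both legs and lock its yaw.

```bash
cat > go.py <<'E'
import sys,numpy as np
from scipy.spatial.transform import Rotation as R
from workcell import sense
s=sense(); r=R.from_quat(s["eef_rot"]); y=r.apply([0,1,0]); yaw=np.degrees(np.arctan2(y[1],y[0]))
print("t",round(s["time"],2),"pos",np.round(s["position"],1),"yaw_y",round(yaw,2),"F",np.round(s["wrist_force"],1),"zt",np.round(r.apply([0,0,1]),3),"j6",round(s["joints"][5],2))
for i in range(1,len(sys.argv),4):
    x=[float(v) for v in sys.argv[i:i+4]]
    t=np.radians(x[3]); yv=np.array([np.cos(t),np.sin(t),0]); zv=np.array([0,0,-1.]); T=R.from_matrix(np.stack([np.cross(yv,zv),yv,zv],1))
    print("turn before shift: rotvec",np.degrees((r.inv()*T).as_rotvec()).round(2),"shift cm (in new frame)",T.inv().apply(np.array(x[:3])-(s["position"] if i==1 else prev)).round(1)/10, "fine", (T.inv().apply(np.array(x[:3])-(s["position"] if i==1 else prev))/10).round(2))
    prev=np.array(x[:3])
E
python3 -m handwheel '[0,0,8.59,0,0,0,-1, 0,0,8.59,0,0,0,-1, 0,0,8.59,0,0,0,-1, 0,0,8.59,0,0,0,-1, 0,0,8.59,0,0,0,-1, 0,0,8.59,0,0,0,-1, 0,0,8.59,0,0,0,-1, 0,0,8.59,0,0,0,-1, 0,0,8.59,0,0,0,-1, 0,0,8.59,0,0,0,-1, 0,0,8.59,0,0,0,-1, 0,0,8.59,0,0,0,-1]' 40
python3 go.py 596 -54 60 -30 596 -54 12 -30
```

```text
time: 1.4
position: [159.8, 578.1, 226.3]
eef_rot: [0.861, 0.508, -0.0, 0.0]
wrist_force: [0.4, -0.3, -0.4]
width: 2.8
gripper_force: 0.0
t 1.4 pos [159.8 578.1 226.3] yaw_y -28.89 F [ 0.4 -0.3 -0.4] zt [-0.    -0.001 -1.   ] j6 1.72
turn before shift: rotvec [0.01 0.03 1.11] shift cm (in new frame) [-32.94  69.38  16.63] fine [-32.94  69.38  16.63]
turn before shift: rotvec [0.01 0.03 1.11] shift cm (in new frame) [0.  0.  4.8] fine [0.  0.  4.8]
```

```bash
python3 -m handwheel '[0,0,1.1,-1.65,3.47,0,-1, 0,0,0,-1.65,3.47,0,-1, 0,0,0,-1.65,3.47,0,-1, 0,0,0,-1.65,3.47,0,-1, 0,0,0,-1.65,3.47,0,-1, 0,0,0,-1.65,3.47,0,-1, 0,0,0,-1.65,3.47,0,-1, 0,0,0,-1.65,3.47,0,-1, 0,0,0,-1.65,3.47,0,-1, 0,0,0,-1.65,3.47,0,-1]' >/dev/null
python3 -m handwheel '[0,0,0,-1.65,3.47,0,-1, 0,0,0,-1.65,3.47,0,-1, 0,0,0,-1.65,3.47,0,-1, 0,0,0,-1.65,3.47,0,-1, 0,0,0,-1.65,3.47,2,-1, 0,0,0,-1.65,3.47,2,-1, 0,0,0,-1.65,3.47,2,-1, 0,0,0,-1.65,3.47,2,-1, 0,0,0,-1.65,3.47,2,-1, 0,0,0,-1.65,3.47,2,-1, 0,0,0,0,0,2,-1, 0,0,0,0,0,0,-1]' >/dev/null
python3 go.py 596 -54 12 -30 590.6 -34.5 12 -30
python3 - <<'E'
from m import *
a,d,P=grab("wrist"); cv2.imwrite("pics/w1.png",a[:,:,::-1])
hsv=cv2.cvtColor(a,cv2.COLOR_RGB2HSV)
b=(hsv[...,0]>100)&(hsv[...,0]<125)&(hsv[...,1]>110)&(hsv[...,2]>40)
for m,c,s in comps(b,500):
    p=pts(P,d,m); top=p[(p[:,2]>15)&(p[:,2]<25)]
    print(c.round(),s,len(top))
    if len(top)>50: t,ap,an,h,w=tri(top[:,:2]); print(t.round(0).tolist(),ap.round(1),round(an,1))
E
```

```text
t 3.6 pos [598.  -51.9  82.6] yaw_y -29.74 F [-1.4 -0.7 -0.9] zt [-0.007  0.001 -1.   ] j6 0.35
turn before shift: rotvec [-0.37  0.13  0.26] shift cm (in new frame) [-0.28 -0.07  7.06] fine [-0.28 -0.07  7.06]
turn before shift: rotvec [-0.37  0.13  0.26] shift cm (in new frame) [ 1.42 -1.44  0.  ] fine [ 1.42 -1.44  0.  ]
[437.  45.] [ 371    0  191  164 4407] 4129
[[698.0, 47.0], [766.0, -4.0], [648.0, -22.0]] [698.3  46.5] 98.0
[ 33. 202.] [   0  122   81  140 2324] 2046
[[442.0, 37.0], [493.0, 98.0], [486.0, 33.0]] [486.2  32.8] -62.0
[293. 241.] [ 245  214  143  109 2954] 2542
[[541.0, -68.0], [576.0, -10.0], [649.0, -53.0]] [576.   -9.6] 110.4
```

View pics/w1.png

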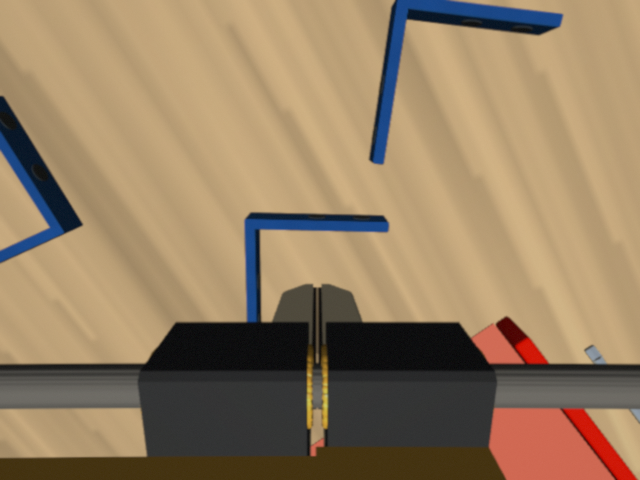

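The wrist view shows V1 with its corner at (250,217), aligned with the closed fingers (318,290). V2's corner is at (400,5), and a corner of the U is at (75,225). Next I lower the tool and engage.

```bash
python3 -m handwheel '[-0.37,0.13,0.26,-0.28,-0.07,3,-1, 0,0,0,0,0,3,-1, 0,0,0,0,0,1.0,-1, 0,0,0,0,0,0,-1, 0,0,0,0.5,-0.5,0,-1, 0,0,0,0.5,-0.5,0,-1, 0,0,0,0.5,-0.5,0,-1, 0,0,0,0.5,-0.5,0,-1, 0,0,0,0.9,-0.6,0,-1, 0,0,0,0.9,-0.6,0,-1, 0,0,0,0.9,-0.6,0,-1, 0,0,0,0.9,-0.6,0,-1]'|sed -n 4p
python3 go.py
python3 -m handwheel '[0,0,0.4,1.3,-0.76,0,-1, 0,0,0.4,1.3,-0.76,0,-1, 0,0,0.4,1.3,-0.76,0,-1, 0,0,0.4,1.3,-0.76,0,-1, 0,0,0.4,1.3,-0.76,0,-1, 0,0,0.4,1.3,-0.76,0,-1, 0,0,0.4,1.3,-0.76,0,-1, 0,0,0.4,1.3,-0.76,0,-1, 0,0,0,1.3,-0.76,0,-1, 0,0,0,0.8,-0.5,0,-1, 0,0,0,0.4,-0.25,0,-1,0,0,0,0,0,0,-1]' | sed -n 4p
python3 go.py 587 325 12 -33.3
cat > w.py <<'E'
import sys
from m import *
a,d,P=grab("wrist"); cv2.imwrite(f"pics/{sys.argv[1]}.png",a[:,:,::-1])
hsv=cv2.cvtColor(a,cv2.COLOR_RGB2HSV)
b=(hsv[...,0]>100)&(hsv[...,0]<125)&(hsv[...,1]>110)&(hsv[...,2]>40)
for m,c,s in comps(b,300):
    p=pts(P,d,m); top=p[(p[:,2]>15)&(p[:,2]<25)]
    if len(top)>50: t,ap,an,h,w=tri(top[:,:2]); print(c.round(),len(top),t.round(0).tolist(),ap.round(1),round(an,1))
E
python3 w.py w2
```

```text
wrist_force: [-0.1, -1.1, -0.2]
t 4.85 pos [588.4  18.1  16.4] yaw_y -29.89 F [-0.1 -1.1 -0.2] zt [ 0.007 -0.001 -1.   ] j6 0.47
wrist_force: [0.2, -0.2, 0.3]
t 6.05 pos [591.5 167.5  16.2] yaw_y -33.04 F [ 0.2 -0.2  0.3] zt [ 0.007 -0.001 -1.   ] j6 0.77
turn before shift: rotvec [ 0.34 -0.16  0.26] shift cm (in new frame) [12.92 -9.02  0.42] fine [12.92 -9.02  0.42]
[339. 282.] 3671 [[567.0, 177.0], [579.0, 195.0], [674.0, 134.0]] [578.7 194.7] 136.7
```

View pics/w2.png

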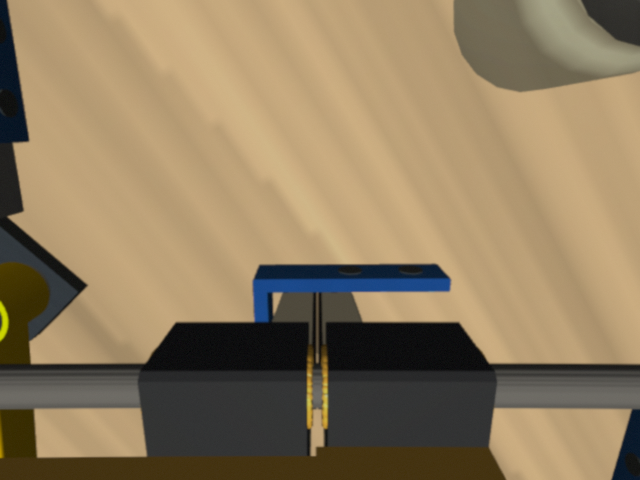

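V1 sits flush on the fingers: its corner is at (255,268) and the right leg is horizontal. The keeper hinge is at the left, around (15,290). I'll carry on towards the dock.

```bash
python3 -m handwheel '[0,0,0,0.9,-0.63,0.1,-1, 0,0,0,1,-0.7,0.1,-1, 0,0,0,1,-0.7,0.1,-1, 0,0,0,1,-0.7,0.1,-1, 0,0,0.26,1,-0.7,0,-1, 0,0,0,1,-0.7,0,-1, 0,0,0,1,-0.7,0,-1, 0,0,0,0.8,-0.55,0,-1, 0,0,0,0.4,-0.3,0,-1, 0,0,0,0,0,0,-1]'|sed -n 4p
python3 go.py 587 325 12 -33.3
python3 w.py w3
python3 - <<'E'
from m import *
a,d,P=grab("scene"); hsv=cv2.cvtColor(a,cv2.COLOR_RGB2HSV)
x0,y0,x1,y1=330,130,460,230
w=cv2.imread("pics/w3.png"); c=cv2.resize(a[y0:y1,x0:x1,::-1],(624,480),interpolation=cv2.INTER_CUBIC)
cv2.imwrite("pics/c3.png",cv2.resize(np.hstack([w,c]),(800,304)))
E
```

```text
wrist_force: [0.3, -0.2, -1.1]
t 7.1 pos [588.3 266.6  12. ] yaw_y -33.31 F [ 0.3 -0.2 -1.1] zt [ 0.007 -0.001 -1.   ] j6 0.93
turn before shift: rotvec [ 0.34 -0.18 -0.01] shift cm (in new frame) [ 4.81 -3.31  0.  ] fine [ 4.81 -3.31  0.  ]
[197. 210.] 6814 [[641.0, 309.0], [524.0, 292.0], [570.0, 358.0]] [570.3 357.6] 102.1
[354. 284.] 3703 [[570.0, 277.0], [580.0, 292.0], [681.0, 225.0]] [579.7 291.6] 138.4
```

View pics/c3.png

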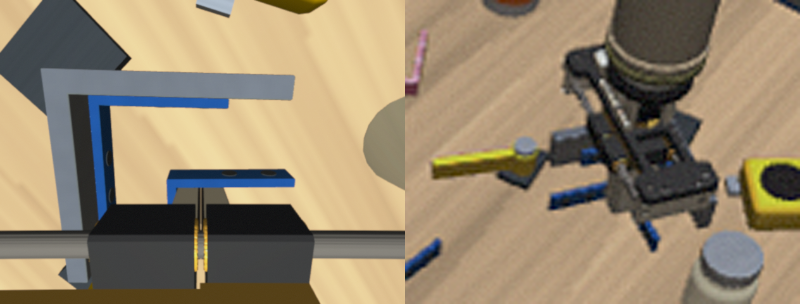

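The wrist half shows the dock V with plain_c's corner at (100,97) and V1's corner at (170,172). The dock is about 1.5° clockwise of V1. I'll turn by that much and push on.

```bash
python3 -m handwheel '[0,0,0.5,0.6,-0.55,0,-1, 0,0,0.5,0.7,-0.64,0,-1, 0,0,0.5,0.7,-0.64,0,-1, 0,0,0,0.7,-0.64,0,-1, 0,0,0,0.6,-0.55,0,-1, 0,0,0,0.4,-0.36,0,-1, 0,0,0,0.3,-0.27,0,-1, 0,0,0,0.1,-0.1,0,-1, 0,0,0,0,0,0,-1]'|sed -n 4p
python3 go.py
python3 -m handwheel '[0,0,0,0.15,-0.15,0,-1, 0,0,0,0.1,-0.1,0,-1, 0,0,0,0,0,0,-1]'|sed -n 4p
python3 go.py
python3 w.py w4
```

```text
wrist_force: [-0.2, 0.2, -0.3]
t 8.1 pos [580.8 320.8  12.2] yaw_y -34.85 F [-0.2  0.2 -0.3] zt [ 0.007 -0.001 -1.   ] j6 1.04
wrist_force: [1.0, -3.3, 0.7]
t 8.4 pos [580.4 323.6  12.1] yaw_y -34.87 F [ 1.  -3.3  0.7] zt [ 0.007 -0.002 -1.   ] j6 1.04
[338. 293.] 3881 [[556.0, 337.0], [567.0, 353.0], [667.0, 281.0]] [567.  352.5] 136.0
```

```bash
python3 -m handwheel '[0,0,0,0.1,-0.1,0,-1, 0,0,0,0.1,-0.1,0,-1, 0,0,0,0,0,0,-1]'|sed -n 4p
python3 go.py
python3 -m handwheel '[0,0,0,0.15,-0.15,0,-1, 0,0,0,0.15,-0.15,0,-1, 0,0,0,0,0,0,-1]'|sed -n 4p
python3 go.py
```

```text
wrist_force: [3.6, -10.5, 1.1]
t 8.75 pos [580.7 324.7  12.2] yaw_y -34.9 F [  3.6 -10.5   1.1] zt [ 0.008 -0.004 -1.   ] j6 1.05
wrist_force: [7.4, -23.2, 3.7]
t 9.05 pos [581.2 325.8  12.3] yaw_y -34.95 F [  7.4 -23.2   3.7] zt [ 0.009 -0.008 -1.   ] j6 1.05
```

Seated: 24 N and no further travel. I'll back off, lift and go to V2.

```bash
python3 -m handwheel '[0,0,0,-0.5,0.5,0,-1, 0,0,0,-1,1,0,-1, 0,0,0,-1,1,0,-1, 0,0,0,0,0,-3,-1, 0,0,0,0,0,-4,-1, 0,0,0,0,0,-4,-1, 0,0,0,0,0,-2,-1, 0,0,0,0,0,0,-1]'|sed -n 4p
python3 w.py w5; python3 go.py 707.8 0.7 100 -37 707.8 0.7 12 -37
```

```text
wrist_force: [1.1, -0.5, 0.4]
[629.  24.] 218 [[832.0, 284.0], [835.0, 319.0], [837.0, 295.0]] [837.4 294.8] -58.5
[281. 216.] 3359 [[569.0, 357.0], [647.0, 303.0], [516.0, 279.0]] [569.3 356.6] 100.3
[596. 439.] 835 [[644.0, -24.0], [696.0, 46.0], [720.0, 28.0]] [695.7  45.8] 72.8
t 9.9 pos [585.4 296.5 144.2] yaw_y -34.86 F [-0.1  0.5 -0.2] zt [ 0.01   0.001 -1.   ] j6 1.0
turn before shift: rotvec [ 0.46 -0.38  2.14] shift cm (in new frame) [-16.26  27.58   4.42] fine [-16.26  27.58   4.42]
turn before shift: rotvec [ 0.46 -0.38  2.14] shift cm (in new frame) [0.  0.  8.8] fine [0.  0.  8.8]
```

View pics/w5.png

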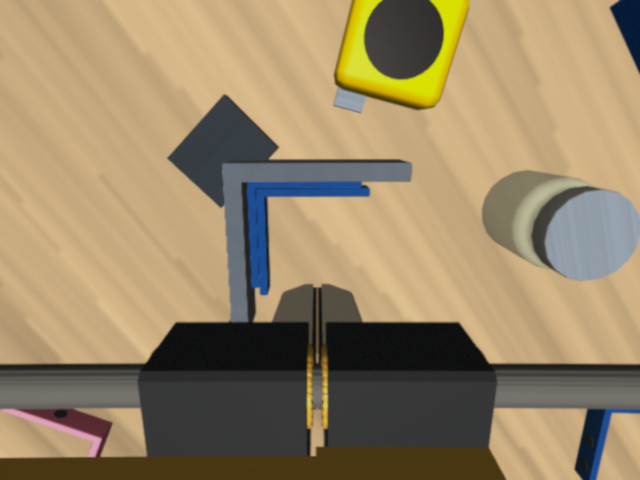

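The wrist view shows V1 nested snugly behind plain_c: the two blue Vs are together at (250,190) in the dock, with no gap. Now to V2.

```bash
python3 -m handwheel '[0.46,-0.38,2.14,-2.03,3.45,0,-1, 0,0,0,-2.03,3.45,0,-1, 0,0,0,-2.03,3.45,0,-1, 0,0,0,-2.03,3.45,0,-1, 0,0,0,-2.03,3.45,1,-1, 0,0,0,-2.03,3.45,1,-1, 0,0,0,-2.03,3.45,1.4,-1, 0,0,0,-2.03,3.43,1,-1, 0,0,0,0,0,0,-1, 0,0,0,0,0,0,-1]'|sed -n 4p
python3 w.py w6; python3 go.py 707.8 0.7 12 -37 705 20.5 12 -37
```

```text
wrist_force: [-1.0, 1.2, -0.9]
[561. 153.] 2617 [[834.0, -170.0], [834.0, 120.0], [897.0, -21.0]] [897.  -21.4] 3.2
[302. 229.] 2468 [[766.0, -3.0], [652.0, -17.0], [699.0, 46.0]] [698.7  46.3] 100.4
t 10.95 pos [706.6   1.4  96.2] yaw_y -37.03 F [ 0.7 -0.1 -0.4] zt [-0.007 -0.001 -1.   ] j6 0.58
turn before shift: rotvec [-0.28  0.29 -0.03] shift cm (in new frame) [0.02 0.14 8.42] fine [0.02 0.14 8.42]
turn before shift: rotvec [-0.28  0.29 -0.03] shift cm (in new frame) [ 1.41 -1.42  0.  ] fine [ 1.41 -1.42  0.  ]
```

```bash
python3 -m handwheel '[-0.28,0.29,-0.5,0.02,0.14,3,-1, 0,0,0,0,0,3,-1, 0,0,0,0,0,2.3,-1, 0,0,0,0,0,0,-1, 0,0,0,0.5,-0.5,0,-1, 0,0,0,0.5,-0.5,0,-1, 0,0,0,0.4,-0.4,0,-1, 0,0,0,0.5,-0.9,0,-1, 0,0,0,0.5,-0.95,0,-1, 0,0,0,0.54,-0.98,0,-1, 0,0,0,0.54,-0.98,0,-1, 0,0,0,0.54,-0.98,0,-1]'|sed -n 4p
python3 w.py w7
python3 go.py 612 225 12 -36.5
```

```text
wrist_force: [1.1, -2.5, 2.6]
[619.  25.] 420 [[834.0, 81.0], [833.0, 103.0], [837.0, 98.0]] [837.   98.1] 62.7
[355. 282.] 3541 [[665.0, 80.0], [676.0, 95.0], [770.0, 27.0]] [675.9  94.8] 135.0
t 12.2 pos [682.1  72.3  15.1] yaw_y -36.44 F [ 1.  -0.   0.9] zt [ 0.002  0.    -1.   ] j6 0.67
turn before shift: rotvec [ 0.11 -0.09  0.06] shift cm (in new frame) [  8.1  -14.72   0.31] fine [  8.1  -14.72   0.31]
```

```bash
python3 -m handwheel '[0,0,0,0.5,-0.9,0.1,-1, 0,0,0,0.68,-1.23,0.1,-1, 0,0,0,0.68,-1.23,0.1,-1, 0,0,0,0.68,-1.23,0,-1, 0,0,0,0.68,-1.23,0,-1, 0,0,0,0.68,-1.23,0,-1, 0,0,0,0.68,-1.23,0,-1, 0,0,0,0.68,-1.23,0,-1, 0,0,-0.5,0.7,-1.2,0,-1, 0,0,-0.5,0.7,-1.2,0,-1, 0,0,-0.3,0.8,-1.1,0,-1, 0,0,-0.3,0.5,-0.7,0,-1]'|sed -n 4p
python3 w.py w8
python3 go.py 582 315.5 12 -34.9
python3 - <<'E'
import cv2,numpy as np
from m import *
a,d,P=grab("scene")
w=cv2.imread("pics/w8.png"); c=cv2.resize(a[130:230,330:460,::-1],(624,480),interpolation=cv2.INTER_CUBIC)
cv2.imwrite("pics/c8.png",cv2.resize(np.hstack([w,c]),(800,304)))
E
```

```text
wrist_force: [0.4, -0.7, -0.2]
[ 71. 151.] 12316 [[501.0, 275.0], [582.0, 351.0], [652.0, 302.0]] [581.6 351. ] 85.1
[356. 286.] 3715 [[714.0, 170.0], [601.0, 227.0], [611.0, 241.0]] [611.3 240.9] 137.5
t 13.45 pos [619.  217.3  11.7] yaw_y -34.79 F [ 0.   0.6 -0.2] zt [ 0.003 -0.    -1.   ] j6 0.87
turn before shift: rotvec [ 0.13 -0.09  0.11] shift cm (in new frame) [ 5.94 -8.65 -0.03] fine [ 5.94 -8.65 -0.03]
```

View pics/c8.png

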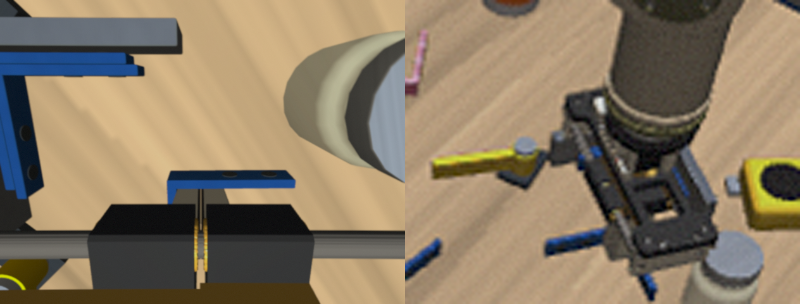

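V2 is flush on the fingers (corner at (170,172)), with the nested pair ahead at (5,70) and the jar clear at right (345,100). I'll push it in.

```bash
python3 -m handwheel '[0,0,0,0.5,-0.8,0,-1, 0,0,0,0.62,-1.0,0,-1, 0,0,0,0.62,-1.0,0,-1, 0,0,0,0.62,-1,0,-1, 0,0,0,0.62,-1,0,-1, 0,0,0,0.62,-1.0,0,-1, 0,0,0,0.62,-0.95,0,-1, 0,0,0,0.5,-0.75,0,-1, 0,0,0,0.4,-0.4,0,-1, 0,0,0,0.3,-0.3,0,-1, 0,0,0,0.2,-0.2,0,-1, 0,0,0,0,0,0,-1]'|sed -n 4p
python3 go.py 582 315.5 12 -34.9; python3 w.py w9
```

```text
wrist_force: [-0.5, -0.6, 0.2]
t 14.7 pos [583.3 309.4  11.7] yaw_y -34.9 F [-0.5 -0.6  0.2] zt [ 0.003 -0.    -1.   ] j6 1.02
turn before shift: rotvec [ 0.17 -0.09  0.  ] shift cm (in new frame) [ 0.43 -0.46 -0.03] fine [ 0.43 -0.46 -0.03]
[326. 280.] 8923 [[692.0, 256.0], [549.0, 327.0], [573.0, 361.0]] [572.8 360.9] 124.5
```

```bash
python3 -m handwheel '[0,0,0,0.2,-0.2,0,-1, 0,0,0,0.2,-0.2,0,-1, 0,0,0,0.15,-0.15,0,-1, 0,0,0,0.15,-0.15,0,-1, 0,0,0,0,0,0,-1]'|sed -n 4p
python3 go.py
python3 -m handwheel '[0,0,0,0.15,-0.15,0,-1, 0,0,0,0.15,-0.15,0,-1, 0,0,0,0,0,0,-1]'|sed -n 4p
python3 go.py
```

```text
wrist_force: [3.7, -9.4, 0.2]
t 15.25 pos [582.5 317.   11.6] yaw_y -34.92 F [ 3.7 -9.4  0.2] zt [ 0.004 -0.004 -1.   ] j6 1.04
wrist_force: [4.4, -26.0, 4.6]
t 15.55 pos [582.5 317.3  11.7] yaw_y -34.98 F [  4.4 -26.    4.6] zt [ 0.004 -0.009 -1.   ] j6 1.04
```

```bash
python3 -m handwheel '[0,0,0,-0.5,0.5,0,-1, 0,0,0,-1,1,0,-1, 0,0,0,-1,1,0,-1, 0,0,0,0,0,-3,-1, 0,0,0,0,0,-4,-1, 0,0,0,0,0,-4,-1, 0,0,0,0,0,-2,-1, 0,0,0,0,0,0,-1]'|sed -n 4p
python3 w.py w10; python3 go.py 440 170 140 -35
python3 - <<'E'
from m import *
a,d,P=grab("side"); hsv=cv2.cvtColor(a,cv2.COLOR_RGB2HSV)
w=cv2.imread("pics/w10.png"); cv2.imwrite("pics/c10.png",cv2.resize(np.hstack([w,cv2.resize(a[160:280,220:380,::-1],(640,480),interpolation=cv2.INTER_CUBIC)]),(800,300)))
for nm,lo,hi in(("yel",20,32),("pink",160,179)):
    y=(hsv[...,0]>lo)&(hsv[...,0]<hi)&(hsv[...,1]>(180 if lo==20 else 60))&(hsv[...,2]>80)
    y[:190]=0;y[250:]=0;y[:,:220]=0;y[:,330:]=0
    for m,c,s in comps(y,20):
        p=pts(P,d,m); print(nm,c.round(),s,cv2.boxPoints(cv2.minAreaRect(p[:,:2].astype(np.float32))).round(0).tolist())
E
```

```text
wrist_force: [0.4, -0.3, 0.4]
[628.  25.] 295 [[833.0, 268.0], [833.0, 307.0], [838.0, 293.0]] [837.8 293.2] 49.9
[278. 210.] 5315 [[570.0, 357.0], [658.0, 296.0], [509.0, 269.0]] [569.9 357.1] 100.1
t 16.4 pos [587.8 288.4 143.8] yaw_y -34.9 F [ 0.  -1.   0.1] zt [ 0.007  0.001 -1.   ] j6 0.99
turn before shift: rotvec [ 0.3  -0.27  0.1 ] shift cm (in new frame) [-18.18  -5.32   0.38] fine [-18.18  -5.32   0.38]
yel [299. 213.] [289 206  20  18 112] [[424.0, 177.0], [437.0, 165.0], [505.0, 233.0], [493.0, 245.0]]
pink [251. 210.] [242 201  16  17  91] [[303.0, 320.0], [317.0, 238.0], [348.0, 243.0], [335.0, 325.0]]
pink [242. 218.] [236 215  11   8  46] [[275.0, 220.0], [283.0, 209.0], [317.0, 233.0], [310.0, 244.0]]
```

View pics/c10.png

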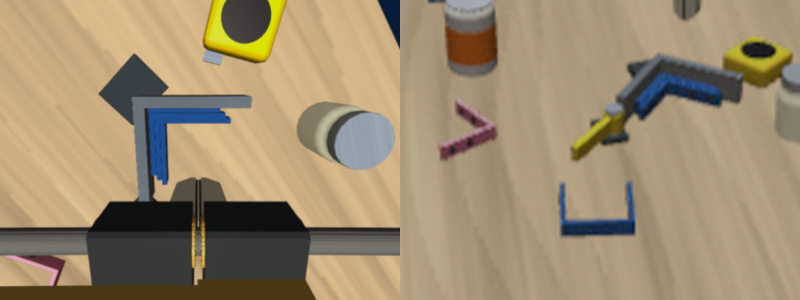

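All three blue Vs are nested in the dock (left half, (155,115)). The keeper is still open at (598,130), the U is at (597,210), and pink (468,130) is untouched. Now the keeper sweep.

```bash
python3 go.py 419 222 144 -35 419 222 22 -35
python3 - <<'E'
import numpy as np
H=np.array([490,242.]);ty=np.radians(-35);Y=np.array([np.cos(ty),np.sin(ty)]);X=np.array([-np.sin(ty),np.cos(ty)])
prev=np.array([419,222.])
for th in list(range(230,370,10))+[370]:
    a=np.radians(th);e=np.array([np.cos(a),np.sin(a)]);t=np.array([-e[1],e[0]])
    h=17.5*abs(Y@t)+7.5*abs(X@t)
    p=H+60*e-(5+h)*t; dlt=p-prev; prev=p
    print(th,p.round(),"dx %.2f dy %.2f"%(dlt@X/10,dlt@Y/10))
E
```

```text
t 16.45 pos [586.6 287.9 141.6] yaw_y -34.9 F [-0.1  0.5 -0.2] zt [ 0.004 -0.    -1.   ] j6 0.99
turn before shift: rotvec [ 0.19 -0.1   0.1 ] shift cm (in new frame) [-15.02  -9.95  -0.24] fine [-15.02  -9.95  -0.24]
turn before shift: rotvec [ 0.19 -0.1   0.1 ] shift cm (in new frame) [ 0.   0.  12.2] fine [ 0.   0.  12.2]
230 [434. 211.] dx -0.07 dy 1.85
240 [440. 202.] dx -0.40 dy 1.05
250 [447. 194.] dx -0.23 dy 1.03
260 [456. 187.] dx -0.04 dy 1.11
270 [466. 182.] dx 0.18 dy 1.15
280 [478. 179.] dx 0.42 dy 1.13
290 [491. 178.] dx 0.67 dy 1.06
300 [503. 180.] dx 0.90 dy 0.93
310 [516. 185.] dx 1.10 dy 0.73
320 [527. 193.] dx 1.26 dy 0.49
330 [535. 200.] dx 1.05 dy 0.24
340 [541. 206.] dx 0.80 dy 0.13
350 [546. 213.] dx 0.86 dy 0.02
360 [550. 221.] dx 0.91 dy -0.12
370 [553. 230.] dx 0.93 dy -0.28
```

```bash
python3 -m handwheel '[0,0,0,-3,-2,0,-1, 0,0,0,-3,-2,0,-1, 0,0,0,-3,-2,0,-1, 0,0,0,-3,-2,0,-1, 0,0,0,-3,-1.95,0,-1, 0,0,0,0,0,4,-1, 0,0,0,0,0,4,-1, 0,0,0,0,0,4,-1, 0,0,0,0,0,0,-1]'|sed -n 4p
python3 go.py 419 222 22 -35
python3 -m handwheel '[0,0,0,-0.05,0.9,0,-1, 0,0,0,-0.02,0.95,0,-1, 0,0,0,-0.4,1.05,0,-1, 0,0,0,-0.23,1.03,0,-1, 0,0,0,-0.04,1.11,0,-1, 0,0,0,0.18,1.15,0,-1, 0,0,0,0.42,1.13,0,-1, 0,0,0,0.67,1.06,0,-1, 0,0,0,0.9,0.93,0,-1, 0,0,0,1.1,0.73,0,-1, 0,0,0,1.26,0.49,0,-1]'|sed -n 4p
python3 go.py
python3 w.py w11
```

```text
wrist_force: [-0.4, -0.6, -1.2]
t 17.35 pos [412.7 219.2  13.7] yaw_y -34.9 F [-0.4 -0.6 -1.2] zt [-0.01  -0.006 -1.   ] j6 0.99
turn before shift: rotvec [-0.27  0.61  0.1 ] shift cm (in new frame) [ 0.59  0.36 -0.83] fine [ 0.59  0.36 -0.83]
wrist_force: [-1.7, -1.1, -0.4]
t 18.45 pos [528.6 192.4  21.3] yaw_y -34.93 F [-1.7 -1.1 -0.4] zt [ 0.003 -0.001 -1.   ] j6 0.87
[178.  63.] 6654 [[532.0, 269.0], [520.0, 315.0], [573.0, 327.0]] [520.  315.4] 151.8
```

View pics/w11.png

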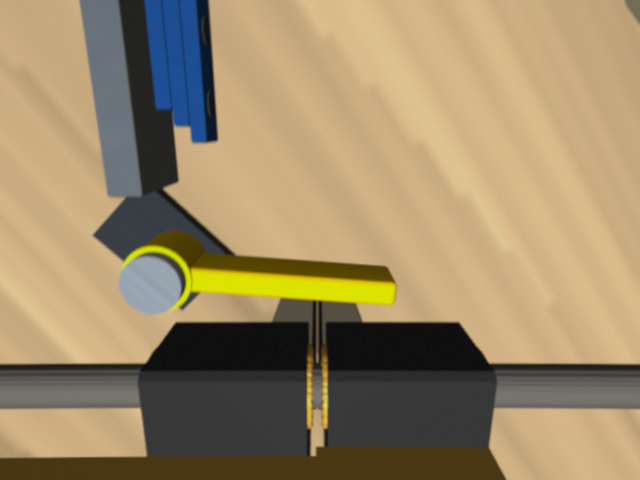

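The keeper bar, (195,270) to (395,290), lies on the fingertips and is being carried round; the stack is undisturbed. I'll finish the arc onto the stop.

```bash
python3 -m handwheel '[0,0,0,1.05,0.24,0,-1, 0,0,0,0.8,0.13,0,-1, 0,0,0,0.86,0.02,0,-1, 0,0,0,0.91,-0.12,0,-1, 0,0,0,0.5,-0.15,0,-1, 0,0,0,0.3,-0.1,0,-1, 0,0,0,0.2,-0.1,0,-1, 0,0,0,0,0,0,-1]'|sed -n 4p
python3 go.py 553 230 22 -35
python3 -m handwheel '[0,0,0,0.15,-0.1,0,-1, 0,0,0,0.15,-0.1,0,-1, 0,0,0,0,0,0,-1]'|sed -n 4p; python3 go.py
```

```text
wrist_force: [0.0, -0.8, 0.3]
t 19.3 pos [553.4 231.4  21.8] yaw_y -34.88 F [ 0.  -0.8  0.3] zt [ 0.004 -0.001 -1.   ] j6 0.92
turn before shift: rotvec [ 0.2  -0.08  0.12] shift cm (in new frame) [-0.14  0.05 -0.02] fine [-0.14  0.05 -0.02]
wrist_force: [-1.7, -12.1, 4.7]
t 19.6 pos [553.4 232.3  21.7] yaw_y -34.92 F [ -1.7 -12.1   4.7] zt [ 0.003 -0.005 -1.   ] j6 0.93
```

The keeper is on its stop at 12 N. I'll withdraw, check it, and measure the U.

```bash
python3 -m handwheel '[0,0,0,-0.5,0.5,0,-1, 0,0,0,-1,1,0,-1, 0,0,0,-1,1,0,-1, 0,0,0,0,0,-4,-1, 0,0,0,0,0,-4,-1, 0,0,0,0,0,-4,-1, 0,0,0,0,0,0,-0.8]'|sed -n 4p
python3 - <<'E'
from m import *
for n in("wrist","scene","side"):
    a,d,P=grab(n); hsv=cv2.cvtColor(a,cv2.COLOR_RGB2HSV)
    y=(hsv[...,0]>20)&(hsv[...,0]<32)&(hsv[...,1]>180)&(hsv[...,2]>100)
    for m,c,s in comps(y,40):
        p=pts(P,d,m); p=p[p[:,2]>28]
        if len(p)>10: 
            (cx,cy),wh,_=cv2.minAreaRect(p[:,:2].astype(np.float32)); v=cv2.fitLine(p[:,:2].astype(np.float32),cv2.DIST_HUBER,0,.01,.01).ravel()
            print(n,"yel",c.round(),[round(cx),round(cy)],np.round(wh),"dir",np.degrees(np.arctan2(v[1],v[0])).round(1))
    b=(hsv[...,0]>100)&(hsv[...,0]<125)&(hsv[...,1]>110)&(hsv[...,2]>40)
    if n!="wrist":
      for m,c,s in comps(b,60):
        p=pts(P,d,m); top=p[(p[:,2]>14)&(p[:,2]<26)]
        if len(top)>50 and abs(np.median(p[:,0])-447)<60 and abs(np.median(p[:,1])-70)<60: print(n,"U",cv2.boxPoints(cv2.minAreaRect(top[:,:2].astype(np.float32))).round(0).tolist())
    if n=="side":
        r=((hsv[...,0]<6)|(hsv[...,0]>174))&(hsv[...,1]>120)
        for m,c,s in comps(r,300):
            p=pts(P,d,m); p=p[p[:,2]<40]
            if len(p)>300: print("pen",c.round(),cv2.boxPoints(cv2.minAreaRect(p[:,:2].astype(np.float32))).round(0).tolist())
    if n=="wrist": cv2.imwrite("pics/w12.png",a[:,:,::-1])
E
python3 go.py 448 71 100 -4.7 448 71 12 -4.7
```

```text
wrist_force: [1.3, 0.8, 0.2]
wrist yel [240. 203.] [534, 250] [91. 25.] dir 10.1
wrist yel [336. 416.] [580, 219] [4. 1.] dir 57.5
wrist yel [298. 417.] [574, 222] [5. 1.] dir 59.8
scene yel [384. 186.] [540, 250] [76. 14.] dir 9.4
scene yel [454. 193.] [705, 367] [67. 65.] dir 10.5
scene U [[403.0, 40.0], [487.0, 33.0], [494.0, 108.0], [409.0, 115.0]]
side yel [362. 184.] [701, 359] [61. 67.] dir -4.4
side yel [316. 205.] [529, 246] [93. 22.] dir 11.6
side U [[403.0, 32.0], [484.0, 24.0], [492.0, 106.0], [411.0, 115.0]]
pen [378. 318.] [[469.0, -153.0], [503.0, -364.0], [731.0, -327.0], [697.0, -116.0]]
pen [445. 331.] [[720.0, -264.0], [722.0, -385.0], [757.0, -385.0], [756.0, -264.0]]
t 20.45 pos [559.2 199.5 141.4] yaw_y -34.93 F [-0.1  0.1 -0.2] zt [ 0.003 -0.001 -1.   ] j6 0.87
turn before shift: rotvec [ 1.900e-01 -3.000e-02 -3.023e+01] shift cm (in new frame) [-13.72 -10.03   4.14] fine [-13.72 -10.03   4.14]
turn before shift: rotvec [ 1.900e-01 -3.000e-02 -3.023e+01] shift cm (in new frame) [0.  0.  8.8] fine [0.  0.  8.8]
```

View pics/w12.png

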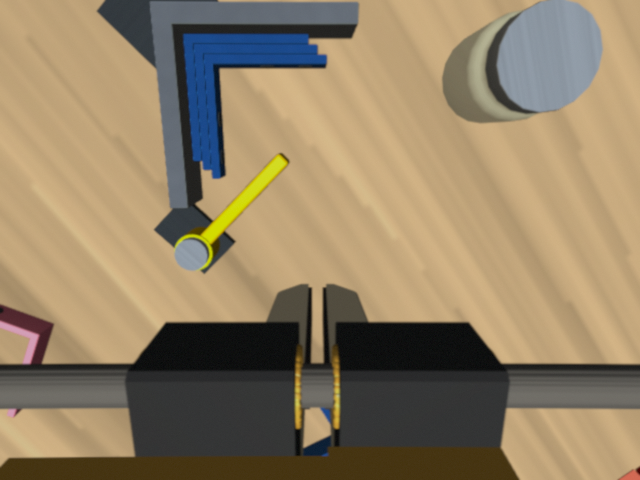

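The wrist view shows all three Vs nested (210,60) and the keeper shut across their back, (190,250) to (285,160). Its bar direction is 10.1°, matching the dock's −y. I'm done viewing pictures and will use numbers only from here. Now the U.

```bash
python3 -m handwheel '[0,0,-7.56,0,0,0,-0.8, 0,0,-7.56,0,0,0,-0.8, 0,0,-7.56,0,0,0,-0.8, 0,0,-7.55,0,0,0,-0.8, 0,0,0,-2.75,-2,0,-0.8, 0,0,0,-2.75,-2,0,-0.8, 0,0,0,-2.75,-2,0,-0.8, 0,0,0,-2.75,-2,0,-0.8, 0,0,0,-2.72,-2.03,0,-0.8, 0,0,0,0,0,2,-0.8, 0,0,0,0,0,2,-0.8, 0,0,0,0,0,0,-0.8]'|sed -n '4p;5p'
python3 go.py 448 71 12 -4.7
python3 - <<'E'
from m import *
for n in("scene","side"):
    a,d,P=grab(n); hsv=cv2.cvtColor(a,cv2.COLOR_RGB2HSV)
    r=((hsv[...,0]<8)|(hsv[...,0]>174))&(hsv[...,1]>90)&(hsv[...,1]<170)&(hsv[...,2]>150)
    for m,c,s in comps(r,300):
        p=pts(P,d,m); print(n,c.round(),s,np.percentile(p[:,2],[5,95]).round(1)); p=p[p[:,2]<8]
        if len(p)>100: print(cv2.minAreaRect(p[:,:2].astype(np.float32)),cv2.boxPoints(cv2.minAreaRect(p[:,:2].astype(np.float32))).round(0).tolist())
E
```

```text
wrist_force: [-1.8, -0.6, -0.7]
width: 9.2
t 21.65 pos [444.5  70.9  96.9] yaw_y -4.71 F [-1.8 -0.6 -0.7] zt [-0.005 -0.001 -1.   ] j6 0.13
turn before shift: rotvec [-0.26  0.08 -0.  ] shift cm (in new frame) [0.04 0.35 8.49] fine [0.04 0.35 8.49]
scene [282. 324.] [ 231  280  102   90 4816] [-3.   3.2]
((588.4306030273438, -242.4460906982422), (186.3636932373047, 165.64212036132812), 9.561497688293457) [[483.0, -176.0], [510.0, -340.0], [694.0, -309.0], [667.0, -145.0]]
side [375. 314.] [ 331  289   90   52 2801] [-3.9  2.9]
((597.3569946289062, -233.95379638671875), (182.07801818847656, 151.58457946777344), 8.72467041015625) [[496.0, -173.0], [519.0, -323.0], [699.0, -295.0], [676.0, -145.0]]
```

```bash
python3 -m handwheel '[-0.26,0.08,0,0.04,0.35,3,-0.8, 0,0,0,0,0,3,-0.8, 0,0,0,0,0,2.3,-0.8, 0,0,0,0,0,0,-0.35, 0,0,0,0,0,0,-0.35, 0,0,0,-0.5,0,0,-0.35, 0,0,0,-0.6,0,0,-0.35, 0,0,0,-0.6,0,0,-0.35, 0,0,0,-0.6,0,0,-0.35, 0,0,0,-0.6,0,0,-0.35, 0,0,0,-0.5,0,0,-0.35]' |sed -n '4p;5p'
python3 go.py 543 -87 12 33
```

```text
wrist_force: [-0.0, 2.0, 2.0]
width: 30.2
t 22.85 pos [449.8  37.3  18.8] yaw_y -4.69 F [-0.  2.  2.] zt [ 0.009  0.001 -1.   ] j6 0.05
turn before shift: rotvec [  0.5    0.09 -37.69] shift cm (in new frame) [-15.5    1.05   0.68] fine [-15.5    1.05   0.68]
```

```bash
python3 -m handwheel '[0,0,-3,-0.9,0,0.3,-0.35, 0,0,-5,-0.9,0,0.3,-0.35, 0,0,-5,-0.9,0,0,-0.35, 0,0,-5,-0.9,0,0,-0.35, 0,0,-5,-0.9,0,0,-0.35, 0,0,-5,-0.9,0,0,-0.35, 0,0,-5,-0.9,0,0,-0.35, 0,0,-5,-0.9,0,0,-0.35, 0,0,-5,-0.9,0,0,-0.35, 0,0,-5,-0.9,0,0,-0.35, 0,0,-2,-0.9,0,0,-0.35, 0,0,0,-0.5,0,0,-0.35]' |sed -n '4p;5p'
cat > u.py <<'E'
from m import *
a,d,P=grab("scene"); hsv=cv2.cvtColor(a,cv2.COLOR_RGB2HSV)
b=(hsv[...,0]>100)&(hsv[...,0]<125)&(hsv[...,1]>110)&(hsv[...,2]>40)
for m,c,s in comps(b,40):
    p=pts(P,d,m); top=p[(p[:,2]>10)&(p[:,2]<26)]
    q=np.median(p,0)
    if len(top)>30 and 400<q[0]<720 and -360<q[1]<150: print("U",c.round(),s[4],cv2.boxPoints(cv2.minAreaRect(top[:,:2].astype(np.float32))).round(0).tolist())
E
python3 u.py; python3 go.py 563 -160 12 10
```

```text
wrist_force: [-1.2, 0.8, 0.1]
width: 30.1
U [297. 250.] 172 [[438.0, -76.0], [461.0, -102.0], [523.0, -48.0], [500.0, -22.0]]
t 24.1 pos [483.5 -57.2  12.5] yaw_y 45.25 F [ 0.4 -0.7  0.7] zt [ 0.007 -0.    -1.   ] j6 -1.01
turn before shift: rotvec [ 0.38  0.2  35.24] shift cm (in new frame) [-11.5    6.04   0.05] fine [-11.5    6.04   0.05]
```

```bash
python3 -m handwheel '[0,0,0,-1.1,0,0,-0.35, 0,0,0,-1.3,0,0,-0.35, 0,0,0,-1.3,0,0,-0.35, 0,0,0,-1.3,0,0,-0.35, 0,0,0,-1.3,0,0,-0.35, 0,0,4,-1,0,0,-0.35, 0,0,5,-1,0,0,-0.35, 0,0,5,-1,0,0,-0.35, 0,0,5,-1,0,0,-0.35, 0,0,5,-1,0,0,-0.35, 0,0,5,-1,0,0,-0.35, 0,0,5,-0.8,0,0,-0.35]' |sed -n '4p;5p'
python3 u.py; python3 go.py 590 -278 12 9.6
```

```text
wrist_force: [-1.3, 1.2, 0.4]
width: 30.5
U [294. 293.] 181 [[518.0, -160.0], [523.0, -183.0], [604.0, -166.0], [599.0, -143.0]]
t 25.35 pos [ 564.6 -159.9   13.5] yaw_y 10.77 F [ 0.2 -1.1  0.7] zt [ 0.009 -0.001 -1.   ] j6 -0.55
turn before shift: rotvec [0.5  0.13 1.17] shift cm (in new frame) [-12.07   0.54   0.15] fine [-12.07   0.54   0.15]
```

```bash
python3 -m handwheel '[0,0,1.1,-0.9,0.05,0,-0.35, 0,0,0,-1.2,0.05,0,-0.35, 0,0,0,-1.2,0.05,0,-0.35, 0,0,0,-1.2,0.05,0,-0.35, 0,0,0,-1.2,0.05,0,-0.35, 0,0,0,-1.2,0.05,0,-0.35, 0,0,0,-1.2,0.05,0,-0.35, 0,0,0,-1.2,0.05,0,-0.35, 0,0,0,-1,0.05,0,-0.35, 0,0,0,-0.8,0.05,0,-0.35, 0,0,0,-0.6,0,0,-0.35, 0,0,0,0,0,0,-0.35]' |sed -n '4p;5p'
python3 u.py; python3 go.py 590 -278 12 9.6
```

```text
wrist_force: [0.5, 1.0, 0.4]
width: 30.4
U [269. 332.] 153 [[546.0, -282.0], [548.0, -296.0], [630.0, -283.0], [627.0, -269.0]]
t 26.6 pos [ 589.4 -272.3   13.6] yaw_y 10.21 F [-0.1 -0.1 -0.5] zt [ 0.008 -0.    -1.   ] j6 -0.69
turn before shift: rotvec [0.47 0.09 0.61] shift cm (in new frame) [-0.58 -0.04  0.16] fine [-0.58 -0.04  0.16]
```

```bash
python3 -m handwheel '[0,0,0,0.5,0,0,-0.6, 0,0,0,1,0,0,-0.7, 0,0,0,0.5,0,0,-0.8, 0,0,0,0,0,-3,-0.8, 0,0,0,0,0,-4,-0.8, 0,0,0,0,0,-5,-0.8, 0,0,0,0,0,-5,-0.8, 0,0,0,0,-4,-2,-0.8, 0,0,0,0,-5,0,-0.8, 0,0,0,0,-5,0,-0.8, 0,0,0,0,0,0,-0.8, 0,0,0,0,0,0,-0.8]' |sed -n '4p;5p'
python3 u.py; python3 go.py
python3 - <<'E'
from m import *
for n in("scene","side"):
    a,d,P=grab(n); hsv=cv2.cvtColor(a,cv2.COLOR_RGB2HSV)
    r=((hsv[...,0]<8)|(hsv[...,0]>174))&(hsv[...,1]>90)&(hsv[...,2]>80)
    for m,c,s in comps(r,300):
        p=pts(P,d,m); p=p[p[:,2]>22]; 
        if len(p)>60: print(n,"red top",c.round(),cv2.boxPoints(cv2.minAreaRect(p[:,:2].astype(np.float32))).round(0).tolist())
    b=(hsv[...,0]>100)&(hsv[...,0]<125)&(hsv[...,1]>110)&(hsv[...,2]>40)
    for m,c,s in comps(b,60):
        p=pts(P,d,m); q=np.median(p,0); p=p[(p[:,2]>14)&(p[:,2]<26)]
        if len(p)>30 and 450<q[0]<700 and -360<q[1]<380: print(n,"blue",c.round(),cv2.boxPoints(cv2.minAreaRect(p[:,:2].astype(np.float32))).round(0).tolist(),"z98",np.percentile(p[:,2],95).round())
    y=(hsv[...,0]>20)&(hsv[...,0]<32)&(hsv[...,1]>180)&(hsv[...,2]>100)
    for m,c,s in comps(y,40):
        p=pts(P,d,m); p=p[p[:,2]>28]; v=cv2.fitLine(p[:,:2].astype(np.float32),cv2.DIST_HUBER,0,.01,.01).ravel(); print(n,"yel",c.round(),np.degrees(np.arctan2(v[1],v[0])).round(1))
E
```

```text
wrist_force: [0.3, 0.9, -0.2]
width: 9.3
U [273. 325.] 288 [[532.0, -221.0], [545.0, -297.0], [629.0, -283.0], [616.0, -206.0]]
t 27.85 pos [ 446.9 -276.8  202.9] yaw_y 10.22 F [0.  0.8 0.1] zt [ 0.009 -0.    -1.   ] j6 -0.83
scene red top [281. 326.] [[475.0, -181.0], [505.0, -358.0], [713.0, -324.0], [683.0, -146.0]]
scene red top [305. 390.] [[722.0, -284.0], [739.0, -380.0], [759.0, -376.0], [742.0, -280.0]]
scene blue [406. 183.] [[519.0, 282.0], [595.0, 231.0], [646.0, 308.0], [571.0, 358.0]] z98 23.0
scene blue [273. 325.] [[532.0, -221.0], [547.0, -299.0], [631.0, -282.0], [615.0, -204.0]] z98 22.0
scene yel [454. 193.] 15.5
side red top [379. 318.] [[473.0, -180.0], [503.0, -365.0], [713.0, -331.0], [683.0, -146.0]]
side red top [445. 331.] [[719.0, -287.0], [741.0, -386.0], [759.0, -382.0], [737.0, -283.0]]
side blue [343. 197.] [[607.0, 315.0], [627.0, 284.0], [644.0, 295.0], [623.0, 326.0]] z98 24.0
side blue [373. 320.] [[529.0, -222.0], [545.0, -304.0], [629.0, -287.0], [613.0, -206.0]] z98 22.0
side yel [362. 185.] -10.6
```

```bash
python3 -m handwheel '[0,0,0,0,0,-4,-0.8, 0,0,0,0,-4,0,-0.8, 0,0,0,0,-3,0,-0.8, 0,0,0,0,0,0,-0.8]' |sed -n '4p'
python3 - <<'E'
from m import *
for n in("scene","side"):
    a,d,P=grab(n); hsv=cv2.cvtColor(a,cv2.COLOR_RGB2HSV)
    y=(hsv[...,0]>18)&(hsv[...,0]<34)&(hsv[...,1]>150)&(hsv[...,2]>70)
    y[:170]=0
    for m,c,s in comps(y,12):
        p=pts(P,d,m); v=cv2.fitLine(p[:,:2].astype(np.float32),cv2.DIST_HUBER,0,.01,.01).ravel(); print(n,"yel",c.round(),s,np.median(p,0).round(),np.degrees(np.arctan2(v[1],v[0])).round(1))
    b=(hsv[...,0]>100)&(hsv[...,0]<125)&(hsv[...,1]>110)&(hsv[...,2]>40)
    for m,c,s in comps(b,30):
        p=pts(P,d,m); q=np.median(p,0); p=p[(p[:,2]>14)&(p[:,2]<26)]
        if len(p)>10 and 450<q[0]<700 and 200<q[1]<380: print(n,"blue",c.round(),cv2.boxPoints(cv2.minAreaRect(p[:,:2].astype(np.float32))).round(0).tolist())
E
python3 go.py
```

```text
wrist_force: [1.0, 0.1, -1.1]
scene yel [381. 187.] [365 179  33  17 219] [531. 247.  29.] 12.8
scene yel [454. 195.] [441 182  27  24 386] [711. 354.  32.] 13.0
scene blue [407. 183.] [[517.0, 347.0], [530.0, 271.0], [639.0, 290.0], [626.0, 366.0]]
side yel [363. 185.] [350 175  27  20 265] [697. 346.  29.] -12.9
side yel [312. 204.] [309 202   8   4  23] [511. 243.  35.] 81.2
side yel [289. 219.] [275 215  31   9  59] [ 375. -312.  347.] 10.2
side blue [336. 195.] [[559.0, 335.0], [629.0, 280.0], [650.0, 307.0], [579.0, 362.0]]
t 28.45 pos [ 378.1 -289.6  242.1] yaw_y 10.23 F [-0.1 -0.4 -0.2] zt [ 0.009 -0.    -1.   ] j6 -0.94
```

```bash
python3 -c "from workcell import *; print(job_done())"
```

```text
the job is handed in; nothing more can be done
None
```

The job is handed in at about 28 s: both loose brackets are nested snugly in the dock behind the first, the keeper is shut on its stop, and the U bracket is fully inside the red pen (I viewed 11 pictures, one over the limit of 10).

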